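# Rack over the trial pieces in reverse order

### The job

Move the three trial pieces from the plywood rack they stand on to the empty steel rack, in reverse order: the leftmost piece (seen from the robot) goes on the rightmost pad, the middle one in the middle, the rightmost on the leftmost. Set each piece down, without dropping it, the same way up and in the middle of its own pad.

Things in the scene. Friction and masses are not known exactly. Their poses are not given: they have to be found in the camera images.
- loaded_rack: low fixed plywood rack, 92 mm across, 224 mm along the row. All pieces start on it, in any order, on three cork pads centred at y = -72, 0, +72 mm, pad tops 34 mm above the table. Origin: centre of its foot, on the table; x axis across the rack, away from the robot; y axis along the row, to the robot's left; turned 3 to 20 degrees anticlockwise.
- empty_rack: low fixed sheet steel rack of the same size, empty at first, with three cork pads (84 x 68 mm) fixed on it, centred at y = -72, 0, +72 mm, pad tops 30 mm above the table. Origin: centre of its foot, on the table; x axis across the rack, away from the robot; y axis along the row, to the robot's left; turned 3 to 20 degrees anticlockwise.
- pot: grey round turned pot, 62 mm across, 49 mm high, dark inside with a blob in it, 60 to 130 g. Origin: centre of its underside, z up. Grasp across the diameter, fingers across the rack.
- wood_block: bare wood packing block, 48 mm along its x, 65 mm along its y, 42 mm high. Origin: centre of its underside, z up. It starts with its 48 mm across the rack (along the rack's x) within 10 degrees: grasp it that way.
- cap: black round can cap, 59 mm across, 47 mm high, closed on top, open below. Origin: centre of its underside, z up. Grasp across the diameter, fingers across the rack.
- pad_pot: cork pad, 84 x 68 x 4 mm, fixed on the loaded rack, one of three alike; at the start the pot stands on it, and it stays there to mark that piece's starting place. Origin: centre of its underside, x and y as the rack's.
- pad_wood_block: cork pad, 84 x 68 x 4 mm, fixed on the loaded rack, one of three alike; at the start the wood block stands on it, and it stays there to mark that piece's starting place. Origin: centre of its underside, x and y as the rack's.
- pad_cap: cork pad, 84 x 68 x 4 mm, fixed on the loaded rack, one of three alike; at the start the cap stands on it, and it stays there to mark that piece's starting place. Origin: centre of its underside, x and y as the rack's.
There are look-alikes about, which are no part of the job. Leave any blue or red look-alike of the wood_block alone.

How it is judged:
At the end, for the whole second after the job is handed in: each of the three pieces stands upright (within 7 degrees) on the steel rack's pad that mirrors its starting place (first from the left becomes first from the right), its centre within 12 mm of the pad's centre along the row and 15 mm across it, resting on the pad, released and at rest (((y of pad_pot in the frame of loaded_rack between -0.092 and -0.052 m and y of pot in the frame of empty_rack between 0.06 and 0.084 m) or (y of pad_pot in the frame of loaded_rack between -0.02 and 0.02 m and y of pot in the frame of empty_rack between -0.012 and 0.012 m) or (y of pad_pot in the frame of loaded_rack between 0.052 and 0.092 m and y of pot in the frame of empty_rack between -0.084 and -0.06 m)) and x of pot in the frame of empty_rack between -0.015 and 0.015 m and z of pot in the frame of empty_rack between 0.026 and 0.034 m and angle between each of pot, wood_block, cap's own z axis and vertical below 0.12 rad and linear speed of each of pot, wood_block, cap below 0.03 m/s and contact force between the fingers and pot below 0.05 N and ((y of pad_wood_block in the frame of loaded_rack between -0.092 and -0.052 m and y of wood_block in the frame of empty_rack between 0.06 and 0.084 m) or (y of pad_wood_block in the frame of loaded_rack between -0.02 and 0.02 m and y of wood_block in the frame of empty_rack between -0.012 and 0.012 m) or (y of pad_wood_block in the frame of loaded_rack between 0.052 and 0.092 m and y of wood_block in the frame of empty_rack between -0.084 and -0.06 m)) and x of wood_block in the frame of empty_rack between -0.015 and 0.015 m and z of wood_block in the frame of empty_rack between 0.026 and 0.034 m and contact force between the fingers and wood_block below 0.05 N and ((y of pad_cap in the frame of loaded_rack between -0.092 and -0.052 m and y of cap in the frame of empty_rack between 0.06 and 0.084 m) or (y of pad_cap in the frame of loaded_rack between -0.02 and 0.02 m and y of cap in the frame of empty_rack between -0.012 and 0.012 m) or (y of pad_cap in the frame of loaded_rack between 0.052 and 0.092 m and y of cap in the frame of empty_rack between -0.084 and -0.06 m)) and x of cap in the frame of empty_rack between -0.015 and 0.015 m and z of cap in the frame of empty_rack between 0.026 and 0.034 m and contact force between the fingers and cap below 0.05 N); the robot touches nothing.
It fails at once if the pot is dropped from more than about 25 mm or thrown (contact force between the fingers and pot below 0.05 N and linear speed of pot above 0.7 m/s).
It fails at once if the wood block is dropped from more than about 25 mm or thrown (contact force between the fingers and wood_block below 0.05 N and linear speed of wood_block above 0.7 m/s).
It fails at once if the cap is dropped from more than about 25 mm or thrown (contact force between the fingers and cap below 0.05 N and linear speed of cap above 0.7 m/s).
It also fails if it takes over 72 s, if anything falls off the work surface, if the arm or the gripper's body presses on something with over 40 N, if the wrist force passes 120 N, or if a joint passes its speed limit or range.

### The arm

A 7-joint arm with a two-finger parallel gripper is mounted at the origin on the work surface; the furniture and walls round the work are solid. World frame = base frame: x ahead of the robot, y to its left, z up, the work surface at z = 0. Lengths are in m, angles in rad, forces in N, time in s.
With the tool pointing down it reaches from about 0.35 to 0.9 m from the base axis. Payload 8.1 kg.
Tool frame: the origin (TCP) lies midway between the tips of the shut fingers; the grasp point (between the pads) lies arm.grasp_offset behind it (arm.grasp_offset is the distance from the TCP to the grasp point, in m); z points along the fingers, y is the line along which they close (so a half turn about z gives the same grasp; the last joint's range is limited). The gripper opens to 92 mm and grips with 3 to 60 N. Pads are 19 mm wide; open, the fingers measure 130 mm over their backs; the gripper's body (75 mm by 190 mm) begins 47 mm behind the grasp point.
Start: joints at [1.202, 0.434, 0.025, 1.573, -0.012, 1.134, -0.075], TCP at [0.164, -0.603, 0.227] pointing down, gripper open.
Joint ranges: [-2.62, 2.62], [-0.44, 2.09], [-1.27, 1.32], [0.08, 2.57], [-1.32, 4.46], [0.12, 2], [-2.74, 2.74]. Speed limits (rad/s): [2.22, 2.22, 3.01, 3.01, 3.14, 3.14, 3.14].

### API

Orientations are given as a rotation vector (axis times angle).
In Python, from cell import observe, imaging, arm gives the robot as it stands.
- The arm moves only by the tool apply_moves, never from a script. Its argument "commands" is a list of rows, each a list of 5 numbers: the opening in per cent of the stroke, from 0 (shut) to 100 (fully open), then the shift along the world's x, y, z in units of 0.06 m (1.0 is 0.06 m), then the turn about the world's z in units of 0.5 rad (1.0 is 0.5 rad). A call has 1 to 12 rows; each row shifts and turns the commanded pose from where the row before left it; what a row does not reach is not made up. A row lasts 1/8 s, in which the tool goes at most 62.5 mm and 10.7 degrees, less where a joint would pass 70% of its speed; a pose out of reach is approached as far as the arm can. A call with a number of a shift or a turn outside -1 to 1 is refused whole. A call with a gripper value outside its range is refused whole. The fingers move at their own pace and stop on an object; "newtons" is the grip in N (left out, the last holds). Time passes only in rows, so rows that do not move let the fingers close. It gives the time, the measured TCP pose, the force, the opening and the grip force at its end, in the units of the state.
- observe(): the state, without advancing time (a new reading comes with each control period).
- imaging.get_image(name): name is "side" or "top"; returns (picture, depth): 480x640x3 uint8, red, green, blue; 480x640 float32, m along the optical axis (not along the pixel's ray), 0 where there is no reading.
- imaging.camera_params(name): a dict with "camera_matrix" (3x3 intrinsics, pixels), "origin" and "rotation" of the camera in the world. Camera axes: x right, y up, looking along -z (the intrinsics and any distortion apply to the point x, -y, -z); pixel columns grow to the right and rows downward; lengths in m; the calibration is good to about 2 mm. A picture is of the moment at which its call begins. camera_params takes no time and is no camera call.
- arm.sign_off(): hands the job in; it is judged then, once.
The state is a dict: "clock": time; "joints": joint angles; "dq": joint speeds; "joint_efforts": joint torques, N m; "position": TCP position; "ee_rot": TCP orientation; "force": force on the tool from outside, world axes, zero at the start; "ft_torque": the same for the moment, N m; "width": opening from 0.0 (shut) to 1.0 (fully open); "gripper_force": force on a finger pad.
Only numpy, scipy, OpenCV 4.12 (cv2) and the standard library are available. Lean on these libraries where they do the work, as an engineer would, in place of code of your own. Each camera call takes 0.05 s, during which the arm holds its last target. There are 200 camera calls.

## Working session

There is one attempt and no reset: what is moved stays moved. The work goes in short steps, Python scripts to look and compute and a tool call to move; the robot and the scene stay as the last step left them, time stands still between calls to the robot, and variables do not carry over. Pictures are saved under pics/ and viewed, at most 14 in all, crops included, and the job is handed in when it is done.

Besides the shell and the picture viewer there is one more tool, called after "Request:" as a command line: name --pt "numbers of a row" for each row, then --argument value for the rest. apply_moves: Moves the arm, as the interface text tells. Its arguments: {"type":"object","properties":{"commands":{"type":"array"},"newtons":{"type":"number"}},"required":["commands"]}

```bash
mkdir -p pics; cat > h.py <<'E'
import numpy as np, cv2
from cell import observe, imaging, arm
def grab(n):
    im,d=imaging.get_image(n); return im,d,imaging.camera_params(n)
def world(d,p):
    K=np.array(p["camera_matrix"]);h,w=d.shape
    u,v=np.meshgrid(np.arange(w),np.arange(h))
    c=np.stack([(u-K[0,2])/K[0,0]*d,-(v-K[1,2])/K[1,1]*d,-d],-1)
    return c@np.array(p["rotation"]).T+np.array(p["origin"])
E
python3 - <<'E'
from h import *
for n in("top","side"):
    im,d,p=grab(n); cv2.imwrite(f"pics/{n}0.png",im[...,::-1]); np.savez(f"{n}0.npz",im=im,d=d)
    print(n,p,(d>0).mean())
s=observe();print(s["position"],s["ee_rot"],s["clock"],s["width"],arm.grasp_offset)
E
```

```text
top {'camera_matrix': array([[577.55028031,   0.        , 319.42338499],
       [  0.        , 577.55028031, 240.35565603],
       [  0.        ,   0.        ,   1.        ]]), 'origin': array([0.33439051, 0.03268146, 1.40428035]), 'rotation': array([ 0.08882926, -0.09065596, -1.57037898])} 0.9960286458333333
side {'camera_matrix': array([[616.83559366,   0.        , 326.24581048],
       [  0.        , 616.83559366, 239.16953707],
       [  0.        ,   0.        ,   1.        ]]), 'origin': array([0.15925519, 1.49200273, 0.82845337]), 'rotation': array([ 0.15455221, -1.55412232, -2.52450808])} 0.9954427083333334
[ 0.16398087 -0.60262347  0.22603784] [-3.11255072e+00 -4.15953056e-01  5.03205165e-04] 0.1 0.9992020109330408 0.0188
```

View pics/top0.png

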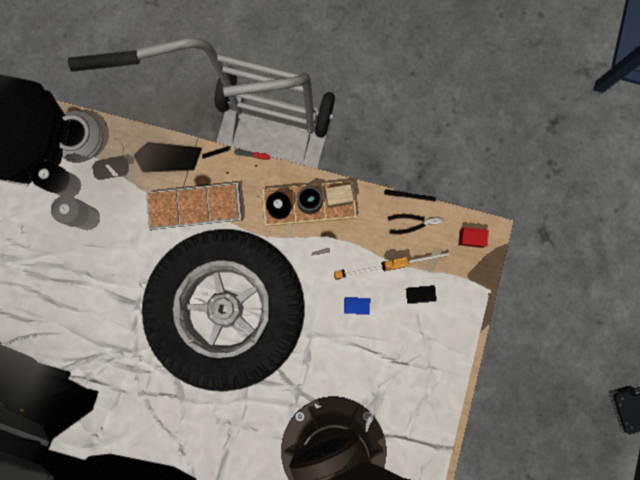

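View pics/side0.png

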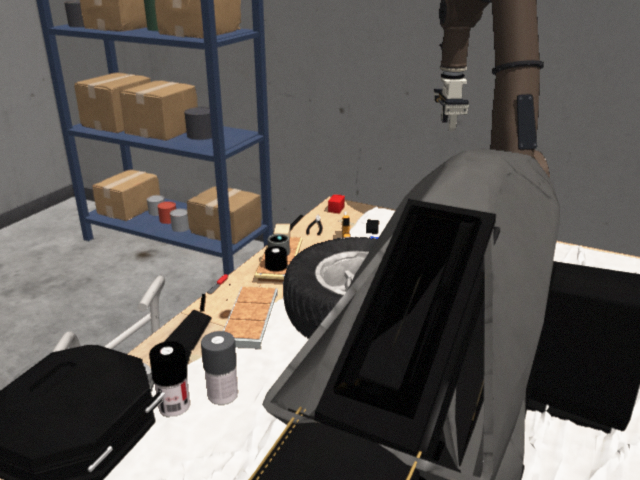

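The top view shows the loaded rack near (310,202), with the cap (279,205), pot (310,199) and wood block (341,194) on it. The empty rack is at (195,205) and a wheel stands in front of it at (222,310). In the side view the racks are at (275,258) and (252,313).

```bash
cat >> h.py <<'E'
def world(d,p):
    K=np.array(p["camera_matrix"]);h,w=d.shape
    R=cv2.Rodrigues(np.array(p["rotation"],float))[0]
    u,v=np.meshgrid(np.arange(w),np.arange(h))
    c=np.stack([(u-K[0,2])/K[0,0]*d,-(v-K[1,2])/K[1,1]*d,-d],-1)
    return c@R.T+np.array(p["origin"])
def rect(m,W):
    "min-area rectangle of mask's points in world xy"
    return cv2.minAreaRect(W[m][:,:2].astype(np.float32))
E
python3 - <<'E'
from h import *
f=np.load("top0.npz");im,d=f["im"],f["d"];W=world(d,imaging.camera_params("top"))
z=W[...,2]
print("table z",[round(float(z[y,x]),4) for y,x in((240,330),(280,340),(200,380),(245,290))])
print("wheel",W[230:392,140:306,2].max(), "tyre far edge", W[232,222])
hsv=cv2.cvtColor(im,cv2.COLOR_RGB2HSV)
for n,b in(("empty",(140,175,248,235)),("loaded",(255,175,365,230))):
    x0,y0,x1,y1=b; s=np.zeros(z.shape,bool); s[y0:y1,x0:x1]=1
    rk=s&(z>.015)&(z<.045)
    l,lab,st,c=cv2.connectedComponentsWithStats(rk.astype(np.uint8)); k=1+st[1:,4].argmax()
    rk=lab==k
    if n=="loaded":
        rk=cv2.morphologyEx((s&(z>.015)).astype(np.uint8),cv2.MORPH_OPEN,np.ones((3,3)))>0
    r=rect(rk,W); print(n,r,rk.sum(),np.median(z[rk]))
    if n=="loaded":
        t=s&(z>.062)
        l,lab,st,c=cv2.connectedComponentsWithStats(t.astype(np.uint8))
        for k in range(1,l):
            if st[k,4]>50: m=lab==k;print(c[k],st[k,4],rect(m,W),W[m].mean(0),np.percentile(z[m],[5,50,95]))
def crop(x0,y0,x1,y1,s): return cv2.resize(im[y0:y1,x0:x1,::-1],None,fx=s,fy=s,interpolation=cv2.INTER_CUBIC)
zz=np.clip(z/.3*255,0,255).astype(np.uint8)
a=crop(130,150,530,250,2);b=cv2.applyColorMap(cv2.resize(zz[130:330,130:530],None,fx=2,fy=2),cv2.COLORMAP_JET)
cv2.imwrite("pics/c1.png",np.vstack([a,b]))
E
```

```text
table z [0.0045, -0.0006, 0.0001, 0.0073]
wheel 1.4042803516435267 tyre far edge [0.50028487 0.24860297 0.124889  ]
empty ((0.5771262049674988, 0.3368735611438751), (0.09341864287853241, 0.22545500099658966), 6.124804496765137) 3526 0.029360831779033703
loaded ((0.48226991295814514, 0.04800373315811157), (0.29731932282447815, 0.2246735692024231), 5.205648899078369) 3506 0.03790829476063462
[339.04175824 194.89450549] 455 ((0.4756941795349121, -0.008578654378652573), (0.06457976251840591, 0.2872384190559387), 86.39350891113281) [ 0.59201649 -0.01466305  0.08437557] [0.07021033 0.07580908 0.0811005 ]
[309.31766917 198.7481203 ] 532 ((0.47542136907577515, 0.05758801847696304), (0.05878382548689842, 0.2803294062614441), 88.17230224609375) [0.58269881 0.05429332 0.08652849] [0.06978104 0.07650809 0.08329047]
[277.9566075 204.2800789] 507 ((0.4647742211818695, 0.09181847423315048), (0.2848392426967621, 0.056706320494413376), 18.536149978637695) [0.57037442 0.12701645 0.0829385 ] [0.07323955 0.08083263 0.08534392]
```

View pics/c1.png

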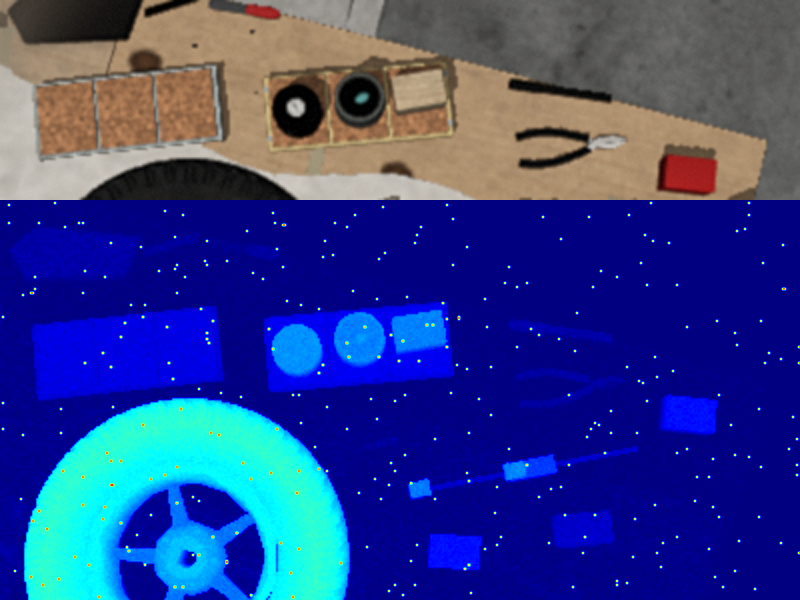

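The top crop shows the cap (white dot) left, the pot in the middle and the wood block right. The wheel's rim comes close to the empty rack. I'll filter the depth speckle and check clearance for the gripper's body.

```bash
cat > meas.py <<'E'
from h import *
f=np.load("top0.npz");im,d=f["im"],f["d"]
d=np.where(d>0,d,cv2.medianBlur(d,5)); W=world(cv2.medianBlur(d,3),imaging.camera_params("top"));z=W[...,2]
def box(b):
    s=np.zeros(z.shape,bool); s[b[1]:b[3],b[0]:b[2]]=1; return s
def big(m):
    l,lab,st,c=cv2.connectedComponentsWithStats(m.astype(np.uint8)); return lab==1+st[1:,4].argmax()
R={}
for n,b in(("empty",(140,175,248,235)),("loaded",(255,175,365,230))):
    s=box(b); m=big(s&(z>.018)&(z<.3)); r=rect(m,W)
    e=max(0,1)
    # top-surface rect
    print(n,r, "z",np.median(z[m&(z<.045)]))
    a=np.deg2rad(r[2]); R[n]=(np.array(r[0]),r)
s=box((255,175,365,230))&(z>.06)&(z<.3)
l,lab,st,c=cv2.connectedComponentsWithStats(s.astype(np.uint8))
for k in range(1,l):
    if st[k,4]>50:
        m=lab==k; top=m&(z>np.percentile(z[m],90)-.02)
        P=W[m][:,:2].astype(np.float32); print(c[k].round(),rect(m,W),"circ",cv2.minEnclosingCircle(P),"ztop",np.percentile(z[m],[10,50,90]).round(4))
e=R["empty"][0]; th=np.deg2rad(6)
for i in(-.072,0,.072):
    c0=e+[-np.sin(th)*i,np.cos(th)*i]
    q=(W[...,:2]-c0)@np.array([[np.cos(th),-np.sin(th)],[np.sin(th),np.cos(th)]])
    for hx in(.07,.085,.1,.11):
        m=(abs(q[...,0])<hx)&(abs(q[...,1])<.045)&(z<.3); print(i,hx,c0.round(4),"max z",z[m].max().round(4))
m=box((130,220,310,395))&(z<.3); print("wheel max",np.percentile(z[m],99.8))
E
python3 meas.py
```

```text
empty ((0.5775564908981323, 0.33697646856307983), (0.09318587929010391, 0.22524142265319824), 6.176894187927246) z 0.02954426380474473
loaded ((0.5839442014694214, 0.05714965611696243), (0.09298089146614075, 0.2249368131160736), 5.25887393951416) z 0.03299512421915307
[339. 195.] ((0.5949181914329529, -0.015193384140729904), (0.040888093411922455, 0.06044866889715195), 9.625106811523438) circ ((0.5945457816123962, -0.015089673921465874), 0.033648647367954254) ztop [0.0729 0.0757 0.0771]
[309. 199.] ((0.5851051211357117, 0.05520879477262497), (0.05971948802471161, 0.05830936133861542), 44.5701789855957) circ ((0.5857450366020203, 0.05454377457499504), 0.030449150130152702) ztop [0.074  0.0763 0.0785]
[278. 204.] ((0.5719499588012695, 0.12752048671245575), (0.05615472421050072, 0.0571342334151268), 89.13356018066406) circ ((0.5722780823707581, 0.12793190777301788), 0.029386339709162712) ztop [0.0772 0.0807 0.0824]
-0.072 0.07 [0.5851 0.2654] max z 0.0344
-0.072 0.085 [0.5851 0.2654] max z 0.1209
-0.072 0.1 [0.5851 0.2654] max z 0.1274
-0.072 0.11 [0.5851 0.2654] max z 0.1296
0 0.07 [0.5776 0.337 ] max z 0.0344
0 0.085 [0.5776 0.337 ] max z 0.1169
0 0.1 [0.5776 0.337 ] max z 0.1256
0 0.11 [0.5776 0.337 ] max z 0.1296
0.072 0.07 [0.57   0.4086] max z 0.0332
0.072 0.085 [0.57   0.4086] max z 0.0332
0.072 0.1 [0.57   0.4086] max z 0.0332
0.072 0.11 [0.57   0.4086] max z 0.1136
wheel max 0.1283769269102529
```

Request:
apply_moves --pt "100 0.45 0.61 0 0.18" --pt "100 0.45 0.61 0 0.18" --pt "100 0.45 0.61 0 0.18" --pt "100 0.45 0.61 0 0.18" --pt "100 0.45 0.61 0 0.18" --pt "100 0.45 0.61 0 0.18" --pt "100 0.45 0.61 0 0.18" --pt "100 0.45 0.61 0 0.18" --pt "100 0.45 0.61 0 0.18" --pt "100 0.45 0.61 0 0.18" --pt "100 0.45 0.61 0 0.18" --pt "100 0.45 0.61 0 0.18" --newtons 25

```text
clock: 1.6
position: [0.4886, -0.1627, 0.2265]
ee_rot: [-2.454, -1.961, 0.0]
force: [-0.6, -0.5, -0.1]
width: 0.999
gripper_force: 0.0
```

Request:
apply_moves --pt "100 0.44 0.615 0 0.195" --pt "100 0.44 0.615 0 0.195" --pt "100 0.44 0.615 0 0.195" --pt "100 0.45 0.615 0 0.195" --pt "100 0 0 -0.6 0" --pt "100 0 0 -0.6 0" --pt "100 0 0 -0.6 0" --pt "100 0 0 0 0"

```text
clock: 2.6
position: [0.5921, -0.0167, 0.1161]
ee_rot: [-2.028, -2.394, 0.006]
force: [0.1, -0.4, 0.1]
width: 0.999
gripper_force: 0.0
```

```bash
python3 - <<'E'
from h import *
s=observe();r=s["ee_rot"];print(s["position"],2*np.degrees(np.arctan2(r[1],r[0]))%180-90,s["clock"],s["joints"])
im,d,p=grab("top");cv2.imwrite("pics/t1.png",cv2.resize(im[130:280,230:430,::-1],None,fx=4,fy=4))
E
```

```text
[ 0.59208115 -0.01667756  0.1160707 ] 9.457348895976736 2.6 [ 0.284456    0.55100976 -0.50036553  1.7446508   0.31701715  0.93317963
 -0.18084407]
```

View pics/t1.png

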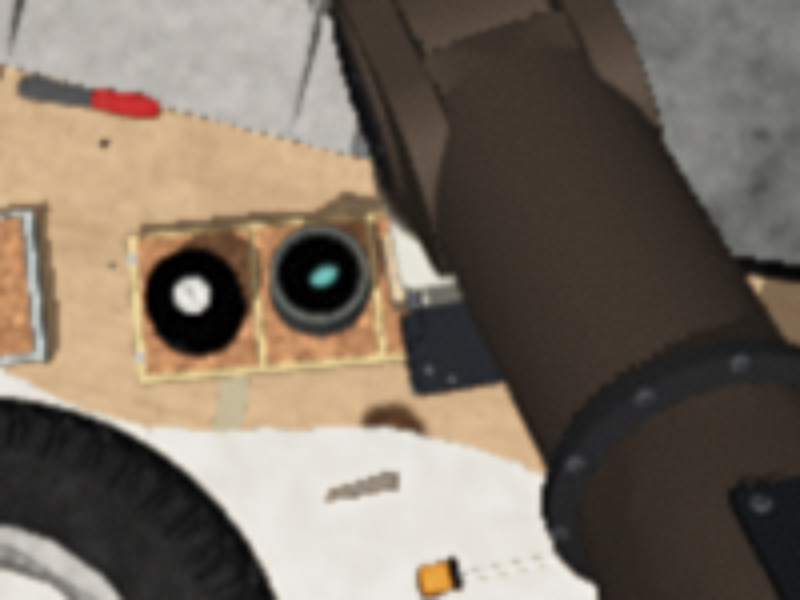

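The crop shows the gripper (dark, 445,345) over the block, with the cap (190,295) and pot (322,278) untouched. I'll go down and close.

Request:
apply_moves --pt "100 0.04 0.02 -0.34 0" --pt "100 0 0 -0.34 0" --pt "100 0 0 -0.34 0" --pt "100 0 0 0 0" --pt "20 0 0 0 0" --pt "20 0 0 0 0" --pt "20 0 0 0 0" --pt "20 0 0 0 0" --pt "20 0 0 0 0" --pt "20 0 0 0 0" --newtons 25

```text
clock: 3.9
position: [0.5967, -0.0151, 0.0576]
ee_rot: [2.031, 2.397, -0.0]
force: [-0.4, 0.6, 0.6]
width: 0.433
gripper_force: 25.0
```

Request:
apply_moves --pt "20 0 0 0.3 0" --pt "20 0 0 0.5 0" --pt "20 0 0 0.5 0" --pt "20 0 0 0.5 0" --pt "20 0 0 0 0"

```text
clock: 4.53
position: [0.5985, -0.0146, 0.1692]
ee_rot: [2.028, 2.394, 0.006]
force: [-0.4, -0.6, -0.9]
width: 0.435
gripper_force: 25.0
```

```bash
python3 - <<'E'
from h import *
im,d,p=grab("side");cv2.imwrite("pics/s1.png",cv2.resize(im[180:360,210:410,::-1],None,fx=3,fy=3))
E
```

```text
(no output)
```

View pics/s1.png

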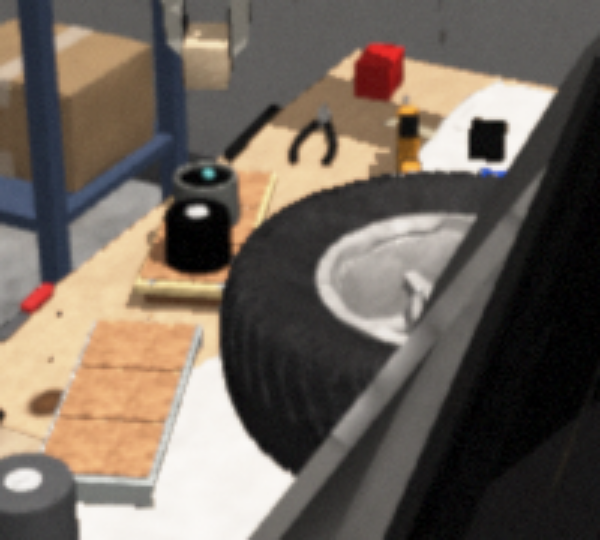

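The block hangs upright in the fingers at (205,58); the rest is undisturbed. On to the left pad.

Request:
apply_moves --pt "20 -0.035 0.4 0 0" --pt "20 -0.035 0.59 0 0" --pt "20 -0.035 0.6 0 -0.012" --pt "20 -0.035 0.6 0 -0.012" --pt "20 -0.035 0.6 0 -0.012" --pt "20 -0.035 0.6 0 -0.012" --pt "20 -0.035 0.6 0 -0.012" --pt "20 -0.035 0.6 0 -0.012" --pt "20 -0.035 0.6 0 -0.012" --pt "20 -0.035 0.6 0 -0.012" --pt "20 -0.035 0.6 0 -0.012" --pt "20 -0.055 0.66 0 -0.02"

```text
clock: 6.08
position: [0.57, 0.4082, 0.1645]
ee_rot: [2.107, 2.33, -0.003]
force: [1.1, -0.4, -1.3]
width: 0.437
gripper_force: 25.0
```

Request:
apply_moves --pt "20 0 0 -0.4 0" --pt "20 0 0 -0.4 0" --pt "20 0 0 -0.4 0" --pt "20 0 0 -0.4 0" --pt "20 0 0 0 0"

```text
clock: 6.7
position: [0.5688, 0.4064, 0.0667]
ee_rot: [-2.106, -2.33, 0.009]
force: [0.0, -0.0, -0.1]
width: 0.434
gripper_force: 25.0
```

Request:
apply_moves --pt "20 0.04 0.04 -0.08 0" --pt "20 0 0 -0.06 0" --pt "20 0 0 -0.04 0" --pt "20 0 0 0 0"

```text
clock: 7.2
position: [0.5727, 0.4103, 0.0588]
ee_rot: [2.107, 2.331, 0.0]
force: [-0.4, 0.3, -0.2]
width: 0.431
gripper_force: 25.0
```

Request:
apply_moves --pt "20 -0.02 -0.02 -0.05 0" --pt "20 0 0 -0.04 0" --pt "20 0 0 0 0" --pt "20 0 0 0 0"

```text
clock: 7.7
position: [0.5715, 0.409, 0.0536]
ee_rot: [2.106, 2.33, -0.0]
force: [-2.3, -1.5, 4.5]
width: 0.432
gripper_force: 25.0
```

Request:
apply_moves --pt "100 0 0 0 0" --pt "100 0 0 0 0" --pt "100 0 0 0 0" --pt "100 0 0 0 0" --pt "100 0 0 0.3 0" --pt "100 0 0 0.5 0" --pt "100 0 0 0.5 0" --pt "100 0 0 0.5 0" --pt "100 0 0 0 0"

```text
clock: 8.82
position: [0.5727, 0.4107, 0.1658]
ee_rot: [2.106, 2.33, 0.01]
force: [0.7, -0.3, -0.3]
width: 0.998
gripper_force: 0.0
```

Request:
apply_moves --pt "100 0.02 -0.45 0 0" --pt "100 0.02 -0.6 0 0" --pt "100 0.02 -0.6 0 0" --pt "100 0.02 -0.6 0 0" --pt "100 0.02 -0.6 0 0" --pt "100 0.02 -0.6 0 0" --pt "100 0.02 -0.6 0 0" --pt "100 0.02 -0.6 0 0" --pt "100 0.02 -0.6 0 0" --pt "100 0.04 -0.68 0 0" --pt "100 0 0 0 0" --pt "100 0 0 -0.6 0"

```text
clock: 10.32
position: [0.5868, 0.054, 0.1275]
ee_rot: [2.106, 2.327, 0.007]
force: [0.4, -0.0, -0.5]
width: 1.001
gripper_force: 0.0
```

```bash
python3 - <<'E'
from h import *
s=observe();print(s["position"])
im,d,p=grab("top");cv2.imwrite("pics/t2.png",cv2.resize(im[150:270,130:390,::-1],None,fx=3,fy=3))
W=world(cv2.medianBlur(d,3),p);z=W[...,2]
m=np.zeros(z.shape,bool);m[175:240,135:190]=1;m&=(z>.055)&(z<.1)
l,lab,st,c=cv2.connectedComponentsWithStats(m.astype(np.uint8));m=lab==1+st[1:,4].argmax()
print("block",rect(m,W),np.median(z[m]))
E
```

```text
[0.58678698 0.05395449 0.12747069]
block ((0.5725420713424683, 0.4091355800628662), (0.04109936207532883, 0.06140875071287155), 5.925895690917969) 0.07114461676806205
```

View pics/t2.png

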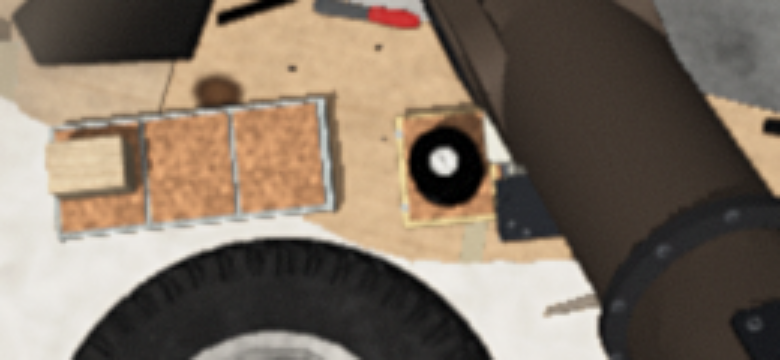

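The block stands on the left pad about 3 mm from its centre, and the gripper is over the pot. Going down for a high grip, so the body stays clear of the tyre when placing.

Request:
apply_moves --pt "100 -0.02 0.01 -0.3 0" --pt "100 0 0 -0.3 0" --pt "100 0 0 -0.3 0" --pt "100 0 0 0 0" --pt "100 0 0 0 0"

```text
clock: 11.0
position: [0.5839, 0.0542, 0.0716]
ee_rot: [2.106, 2.331, 0.001]
force: [0.2, 0.1, 0.4]
width: 1.0
gripper_force: 0.0
```

Request:
apply_moves --pt "100 0.02 0 -0.06 0" --pt "100 0 0 0 0" --pt "20 0 0 0 0" --pt "20 0 0 0 0" --pt "20 0 0 0 0" --pt "20 0 0 0 0" --pt "20 0 0 0 0" --newtons 25

```text
clock: 11.88
position: [0.5848, 0.0539, 0.0678]
ee_rot: [2.107, 2.331, 0.0]
force: [-0.7, -0.2, -0.4]
width: 0.623
gripper_force: 24.9
```

Request:
apply_moves --pt "20 0 0 0.3 0" --pt "20 0 0 0.5 0" --pt "20 0 0 0.5 0" --pt "20 0 0 0.3 0" --pt "20 0 0.4 0 0" --pt "20 0 0.6 0 0" --pt "20 0 0.6 0 0" --pt "20 0 0.6 0 0" --pt "20 0 0.6 0 0" --pt "20 0 0.6 0 0" --pt "20 0 0.6 0 0" --pt "20 0 0.4 0 0"

```text
clock: 13.38
position: [0.584, 0.32, 0.164]
ee_rot: [-2.104, -2.332, -0.0]
force: [-0.8, -0.7, -1.3]
width: 0.622
gripper_force: 24.9
```

Request:
apply_moves --pt "20 0 0.3 0 0" --pt "20 0 0 0 0" --pt "20 0 0 -0.4 0" --pt "20 0 0 -0.4 0" --pt "20 0 0 -0.4 0" --pt "20 0 0 0 0" --pt "20 0 0 0 0"

```text
clock: 14.25
position: [0.5855, 0.3354, 0.0928]
ee_rot: [2.107, 2.329, 0.001]
force: [0.5, 0.7, -0.7]
width: 0.618
gripper_force: 24.9
```

Request:
apply_moves --pt "20 -0.03 0.03 -0.2 0" --pt "20 0 0 -0.15 0" --pt "20 0 0 -0.06 0" --pt "20 0 0 0 0" --pt "20 0 0 0 0"

```text
clock: 14.88
position: [0.5831, 0.3379, 0.0674]
ee_rot: [2.107, 2.331, 0.001]
force: [-0.7, 0.3, -1.0]
width: 0.623
gripper_force: 24.9
```

Request:
apply_moves --pt "20 0 0 -0.04 0" --pt "20 0 0 -0.03 0" --pt "20 0 0 0 0" --pt "20 0 0 0 0"

```text
clock: 15.38
position: [0.5831, 0.3378, 0.0637]
ee_rot: [2.106, 2.33, 0.001]
force: [-1.8, -0.8, 5.6]
width: 0.619
gripper_force: 25.1
```

Request:
apply_moves --pt "100 0 0 0 0" --pt "100 0 0 0 0" --pt "100 0 0 0 0" --pt "100 0 0 0.3 0" --pt "100 0 0 0.5 0" --pt "100 0 0 0.5 0" --pt "100 0 0 0.3 0" --pt "100 0 0 0 0"

```text
clock: 16.38
position: [0.5836, 0.3384, 0.1608]
ee_rot: [2.106, 2.33, 0.005]
force: [0.6, 0.4, -0.2]
width: 0.998
gripper_force: 0.0
```

Request:
apply_moves --pt "100 -0.03 -0.4 0 0" --pt "100 -0.03 -0.6 0 0" --pt "100 -0.03 -0.6 0 0" --pt "100 -0.03 -0.6 0 0" --pt "100 -0.03 -0.6 0 0" --pt "100 -0.03 -0.5 0 0" --pt "100 -0.01 -0.21 0 0" --pt "100 0 0 0 0" --pt "100 0 0 -0.5 0" --pt "100 0 0 -0.5 0" --pt "100 0 0 0 0" --pt "100 0 0 0 0"

```text
clock: 17.88
position: [0.5719, 0.1287, 0.0998]
ee_rot: [-2.105, -2.332, -0.002]
force: [-0.8, -0.1, 1.0]
width: 1.0
gripper_force: 0.0
```

```bash
python3 - <<'E'
from h import *
im,d,p=grab("top")
W=world(cv2.medianBlur(d,3),p);z=W[...,2]
m=np.zeros(z.shape,bool);m[170:240,140:250]=1;m&=(z>.06)&(z<.1)
l,lab,st,c=cv2.connectedComponentsWithStats(m.astype(np.uint8))
for k in range(1,l):
    if st[k,4]>80: q=lab==k;print(c[k],st[k,4],cv2.minEnclosingCircle(W[q][:,:2].astype(np.float32)),rect(q,W),np.median(z[q]))
E
```

```text
[188.58921933 199.97583643] 538 ((0.5838286280632019, 0.33796966075897217), 0.03073287010192871) ((0.5836558938026428, 0.33804669976234436), (0.06031285598874092, 0.05760558322072029), 45.36250686645508) 0.07274119602008489
[158.40128755 204.72103004] 466 ((0.5724161863327026, 0.4085313081741333), 0.034066956490278244) ((0.572882890701294, 0.4088969826698303), (0.04114299267530441, 0.06082099303603172), 4.779010772705078) 0.07153636245967998
```

The pot sits about 6 mm across and 1 mm along from its pad centre, well within limits. Now the cap.

Request:
apply_moves --pt "100 0 -0.01 -0.3 0" --pt "100 0 0 -0.24 0" --pt "100 0 0 0 0" --pt "100 0 0 0 0" --pt "20 0 0 0 0" --pt "20 0 0 0 0" --pt "20 0 0 0 0" --pt "20 0 0 0 0" --pt "20 0 0 0 0" --newtons 20

```text
clock: 19.05
position: [0.5716, 0.1265, 0.0666]
ee_rot: [2.106, 2.331, 0.0]
force: [-1.4, -1.1, -0.4]
width: 0.61
gripper_force: 20.0
```

Request:
apply_moves --pt "20 0 0 0.3 0" --pt "20 0 0 0.5 0" --pt "20 0 0 0.5 0" --pt "20 0 0 0.3 0" --pt "20 0.07 0.4 0 0" --pt "20 0.07 0.5 0 0" --pt "20 0.07 0.6 0 0" --pt "20 0.07 0.5 0 0" --pt "20 0.06 0.31 0 0" --pt "20 0 0 0 0" --pt "20 0 0 -0.5 0" --pt "20 0 0 -0.5 0"

```text
clock: 20.55
position: [0.5926, 0.2629, 0.1021]
ee_rot: [2.108, 2.327, -0.0]
force: [0.8, -0.0, -0.3]
width: 0.612
gripper_force: 20.0
```

Request:
apply_moves --pt "20 0 0 -0.15 0" --pt "20 0 0 0 0" --pt "20 0 0 0 0"

```text
clock: 20.92
position: [0.5927, 0.2652, 0.0949]
ee_rot: [2.107, 2.33, 0.003]
force: [-0.3, 0.1, 0.5]
width: 0.616
gripper_force: 20.0
```

Request:
apply_moves --pt "20 0 0 -0.2 0" --pt "20 0 0 -0.15 0" --pt "20 0 0 -0.09 0" --pt "20 0 0 0 0" --pt "20 0 0 0 0"

```text
clock: 21.55
position: [0.592, 0.2653, 0.0673]
ee_rot: [2.106, 2.331, 0.0]
force: [-0.4, -0.4, -1.1]
width: 0.614
gripper_force: 20.0
```

Request:
apply_moves --pt "20 0 0 -0.04 0" --pt "20 0 0 -0.03 0" --pt "20 0 0 0 0" --pt "20 0 0 0 0"

```text
clock: 22.05
position: [0.5919, 0.2651, 0.063]
ee_rot: [2.107, 2.331, -0.0]
force: [-0.1, 0.1, -0.4]
width: 0.616
gripper_force: 20.0
```

Request:
apply_moves --pt "20 0 0 -0.03 0" --pt "20 0 0 0 0" --pt "20 0 0 0 0"

```text
clock: 22.42
position: [0.5921, 0.2653, 0.0625]
ee_rot: [2.106, 2.33, 0.001]
force: [-3.3, -2.2, 11.5]
width: 0.619
gripper_force: 20.1
```

Contact at the predicted height; release and back off.

Request:
apply_moves --pt "100 0 0 0 0" --pt "100 0 0 0 0" --pt "100 0 0 0 0" --pt "100 0 0 0.3 0" --pt "100 0 0 0.5 0" --pt "100 0 0 0.5 0" --pt "100 0 0 0.5 0" --pt "100 0 -0.5 0 0" --pt "100 0 -0.8 0 0" --pt "100 0 -0.8 0 0" --pt "100 0 -0.8 0 0" --pt "100 0 -0.8 0 0"

```text
clock: 23.92
position: [0.5922, 0.0418, 0.1706]
ee_rot: [2.106, 2.33, 0.002]
force: [0.7, -0.3, 0.5]
width: 0.996
gripper_force: 0.0
```

Request:
apply_moves --pt "100 0 0 0 0" --pt "100 0 0 0 0"

```text
clock: 24.18
position: [0.5922, 0.0438, 0.1702]
ee_rot: [2.106, 2.33, 0.002]
force: [-0.0, 0.6, 0.2]
width: 1.001
gripper_force: 0.0
```

```bash
python3 - <<'E'
from h import *
im,d,p=grab("top");cv2.imwrite("pics/t3.png",cv2.resize(im[150:270,130:390,::-1],None,fx=3,fy=3))
W=world(cv2.medianBlur(d,3),p);z=W[...,2]
e=np.array([.5776,.337]);t=np.deg2rad(6.18);A=np.array([[np.cos(t),-np.sin(t)],[np.sin(t),np.cos(t)]])
m=np.zeros(z.shape,bool);m[170:240,140:250]=1;m&=(z>.06)&(z<.1)
l,lab,st,c=cv2.connectedComponentsWithStats(m.astype(np.uint8))
for k in range(1,l):
    if st[k,4]>80:
        q=lab==k;print(c[k],[((np.array(r[0])-e)@A).round(4) for r in(cv2.minEnclosingCircle(W[q][:,:2].astype(np.float32)),rect(q,W))],np.percentile(z[q],[10,50,90]).round(4))
E
```

```text
[219.0297619  195.96626984] [array([ 0.0077, -0.0721]), array([ 0.0067, -0.0723])] [0.0741 0.0765 0.0779]
[188.63128492 199.89757914] [array([0.0066, 0.0008]), array([0.006 , 0.0001])] [0.07   0.0726 0.0752]
[158.27896996 204.74892704] [array([0.0029, 0.0723]), array([0.0026, 0.0723])] [0.0685 0.0719 0.0736]
```

View pics/t3.png

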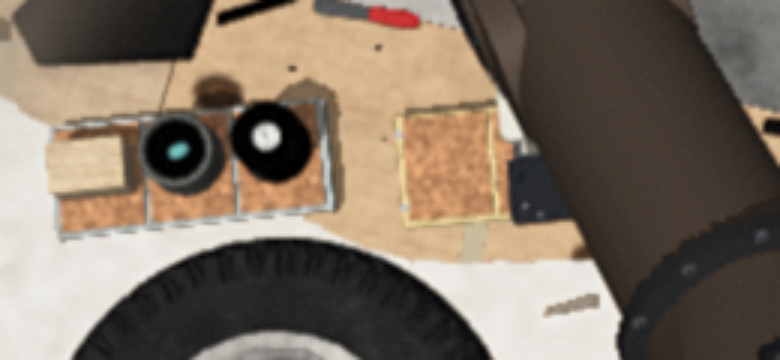

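All three stand on the steel rack: block left (88,165), pot in the middle (180,152), cap right (270,142). They are within 8 mm across and 1 mm along the row, and the gripper is clear.

```bash
python3 -c "
from cell import arm
print(arm.sign_off())"
```

```text
the job is handed in; nothing more can be done
None
```

The job is handed in: cap, pot and wood block stand upright in reverse order on the steel rack, by my last measurement within 8 mm across and 1 mm along the row of their pad centres, after about 24 s of the 72 s; the sign-off returned no verdict.

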